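Fit a 15 mm support rod through two rod clamps of a camera rail

ROBOT

A 7-joint arm with a two-finger parallel gripper is mounted at the origin on the work surface. World frame = base frame: x ahead of the robot, y to its left, z up, the work surface at z = 0. Lengths are in m, angles in rad, forces in N, time in s.
With the tool pointing down it reaches from about 0.4 to 0.85 m from the base axis. Payload 10.4 kg.
Tool frame: the origin (TCP) lies between the finger pads; the fingertips stand 14 mm ahead of it and the grasp point (between the pads) lies 5 mm behind it; z points along the fingers, y is the line along which they close (so a half turn about z gives the same grasp; the last joint's range is limited). The gripper opens to 87 mm and grips with 3 to 60 N. Pads are 19 mm wide; open, the fingers measure 117 mm over their backs; the gripper's body (75 mm by 190 mm) begins 51 mm behind the grasp point.
Start: joints at [1.186, 0.332, -0.065, 1.46, 0.022, 1.35, -0.088], TCP at [0.221, -0.585, 0.237] pointing down, gripper open.
Joint ranges: [-2.6, 2.6], [-0.5, 2.12], [-1.47, 1.34], [0.16, 2.42], [-1.27, 4.41], [0.06, 2.06], [-2.6, 2.6]. Speed limits (rad/s): [2.22, 2.22, 2.79, 2.79, 3.14, 3.14, 3.14].

INTERFACE

Orientations are given as a unit quaternion [x, y, z, w].
In Python, from bench import * gives the robot as it stands.
- The arm moves only by the tool drive_tool, never from a script. Its argument "deltas" is a list of rows, each a list of 7 numbers: the turn, a rotation vector about the tool's x, y, z in degrees, then the shift along the tool's x, y, z in m, then the closure, from -1 (fully open) to 1 (shut). A call has 1 to 12 rows; each row is the pose to reach, as a shift and turn from the pose commanded when the call began, along the tool's axes at that moment; what a row does not reach only later rows make up. A row lasts 1/10 s, in which the tool goes at most 50 mm and 8.59 degrees, less where a joint would pass 70% of its speed; a pose out of reach is approached as far as the arm can. A call with a gripper value outside its range is refused whole. The fingers move at their own pace and stop on an object; "squeeze" is the grip in N (left out, the last holds). Time passes only in rows, so rows that repeat a pose let the fingers close. It gives the time, the measured TCP pose, the force and the opening at its end, in the units of the state.
- read_state(): the state, without advancing time (a new reading comes with each control period).
- camera(name): name is "scene" or "top" or "wrist"; returns (picture, depth): 400x640x3 uint8, red, green, blue; 400x640 float32, m along the optical axis (not along the pixel's ray), 0 where there is no reading.
- camera_params(name): a dict with "K" (3x3 intrinsics, pixels), "R" (3x3) and "t" (3): a world point X has camera coordinates R X + t; the wrist camera has in their place "mount" (4x4, takes a point from camera to tool coordinates, whose origin is the TCP and whose axes are the flange's). Camera axes: x right, y down, z forward; pixel columns grow to the right and rows downward; lengths in m; the calibration is good to about 2 mm. A picture is of the moment at which its call begins: read the wrist's pose just before it. camera_params takes no time and is no camera call.
- close_job(): hands the job in, once; it reports no verdict.
Trained networks look in the newest picture that a camera, given by its name, has taken for a name from the list of things; names that differ only in an ending like _2 or _b are one class to them, and where a whole thing is asked for, a point or a joint stands for the part that bears it (a point fixed in the world has none). Each returns a list of dicts, best first, with "score" (0 to 1); they miss things now and then, are a little off and sometimes report something else, mostly with a low value. They report only what shows in the picture. A call takes as long as a camera call. They do not tell look-alikes from the thing itself.
- outline_of(label, camera): "pixels" (400x640 bool, what is visible of it) and "location" ([column, row] as shares, 0 to 1, of the picture: columns of its width, rows of its height, amid what is visible of it).
- tip_of(label, camera): "location" ([column, row] as shares, 0 to 1, of the picture: columns of its width, rows of its height: a listed point, or the origin of a listed thing).
The state is a dict: "time": time; "joint_positions": joint angles; "joint_vel": joint speeds; "joint_torque": joint torques, N m; "ee_pos": TCP position; "eef_rot": TCP orientation; "ft_force": force on the tool from outside, world axes, zero at the start; "torque": the same for the moment, N m; "width": finger opening in m.
Only numpy, scipy, OpenCV 4.12 (cv2) and the standard library are available. Lean on these libraries where they do the work, as an engineer would, in place of code of your own. Each camera call takes 0.05 s, during which the arm holds its last target. There are 200 camera calls.

TASK

Get the camera support ready for the model shot: set the loose rod bracket on the free end of the narrow raised rail, close up to the end stop and let go of it, then take the rod from its wooden rack and thread it from behind through the fixed rear clamp and on through the bracket, until about 3 cm of it stands out beyond the bracket. Finish still gripping the rod, holding it still across both clamps so that I can do up the thumbscrews. Leave the lens, the model house, the model tree and the wood offcut where they stand.

Things in the scene. Friction and masses are not known exactly. Their poses are not given: they have to be found in the camera images.
- rig: Camera support, fixed: plywood base 160 x 130 x 18 mm, dark pillar, level black rail 38 mm wide, 12 thick, top 82 mm above the table. Origin on the table under the rail; x along the rail towards its free end, z up. Rail from x = -62 to 72 mm, middle at y = 0. The clamp holding it from below ends at x = 5 mm, then its flanks are free. End stop at x = 68 to 72, 6 mm above the rail.
- rear_bore (a point): Rear mouth, on the axis, of the 17 mm plain bore (no funnel) of the fixed rear rod clamp: rig x = -59 mm, 117 mm above the table. Axes as the rig's; the rod enters along +x. The clamp is 36 mm wide, takes up rig x = -59 to -35 (foot -67 to -27), its top is 133 mm and its thumbscrew 147 mm above the table. Behind it (rig x below -67) the way is clear.
- rail_seat (a point): Where the bracket's origin lies when properly seated, 2 mm short of the end stop: rig x = 46 mm, 72 mm above the table (10 mm below the rail's top). Axes as the rig's. There the bracket's upright takes up rig x = 34 to 58 mm and its bore is in line with the rear one, 69 mm of gap between them.
- bracket: Loose black rod bracket, about 160 g, upright on the table: saddle 40 (x) x 52 (y) mm, top at z = 18; legs 10 mm deep and 41.6 apart straddle the rail, the saddle rests on it. Upright 24 (x) x 36 (y) mm up to z = 61, 17 mm bore along x; 14 mm thumbscrew on top to z = 75. Origin midway between the feet, z up. Either end may face the rear clamp; grip it from above across the 36 mm.
- bracket_bore (a point): Middle of the bracket's bore, 45 mm above its origin; axes as the bracket's, bore along x.
- rod: Plain aluminium rod, 15 mm thick, 250 mm long, about 110 g, ends alike, tapered to 8 mm over the last 6 mm. Origin at its middle, on its axis; x along it. It lies level in the rack's two V blocks, axis 60 mm above the table; each end overhangs its V block by about 80 mm and can be gripped there from above. With the job done its middle is at about rig x = -37 mm.
- rack: Wooden rod rack, fixed: plywood base 120 x 80 x 12 mm with two V blocks 18 mm thick at x = -35 and +35 mm, their tips about 66 mm high. Origin under its middle, x along the rod.
- lens: Bystander: camera lens standing on end, 72 mm in diameter, 76 mm high. Origin under its middle.
- house: Bystander: white model building 60 x 110 x 47 mm. Origin under its middle.
- offcut: Bystander: softwood offcut 40 x 95 x 28 mm lying flat. Origin under its middle.
- tree: Bystander: model conifer on a 44 mm wooden disc, 91 mm high. Origin under its middle.
Not all that is in view belongs to the job. Leave any red look-alike of the bracket alone.

How it is judged:
By the outcome, as a careful person would: the job done as asked, in the order asked, and still so for the second after the job is handed in, while the arm keeps its last pose, push and grip.
It also fails if it takes over 64 s, if anything falls off the work surface, if the arm or the gripper's body presses on something with over 40 N, if the wrist force passes 120 N, or if a joint passes its speed limit or range.

## Working session

There is one attempt and no reset: what is moved stays moved. The work goes in short steps, Python scripts to look and compute and a tool call to move; the robot and the scene stay as the last step left them, time stands still between calls to the robot, and variables do not carry over. Pictures are saved under pics/ and viewed, on a budget of 10 in all, crops included, one or two more only if the job needs it, and the job is handed in when it is done.

Besides the shell and the picture viewer there is one more tool, called after ">>>" as a command line: name --pt "numbers of a row" for each row, then --argument value for the rest. drive_tool: Moves the arm, as the interface text tells. Its arguments: {"type":"object","properties":{"deltas":{"type":"array"},"squeeze":{"type":"number"}},"required":["deltas"]}

```bash
ls; mkdir -p pics; cat > h.py <<'E'
from bench import *
import numpy as np, cv2
from scipy.spatial.transform import Rotation as Ro
def snap(n):
    s=read_state(); im,d=camera(n); return s,im,d
def cam(n,s=None):
    p=camera_params(n); K=np.array(p["K"])
    if n=="wrist":
        T=np.eye(4);T[:3,:3]=Ro.from_quat(s["eef_rot"]).as_matrix();T[:3,3]=s["ee_pos"]
        M=np.linalg.inv(T@np.array(p["mount"])); return K,M[:3,:3],M[:3,3]
    return K,np.array(p["R"]),np.array(p["t"])
def cloud(d,C):
    K,R,t=C; v,u=np.mgrid[:d.shape[0],:d.shape[1]]
    P=np.stack([(u-K[0,2])/K[0,0]*d,(v-K[1,2])/K[1,1]*d,d],-1)
    W=(P-t)@R; W[d==0]=np.nan; return W
def proj(X,C):
    K,R,t=C; p=(np.atleast_2d(X)@R.T+t)@K.T; return p[:,:2]/p[:,2:]
def save(n,im): cv2.imwrite(n,cv2.cvtColor(im,cv2.COLOR_RGB2BGR))
E
python3 - <<'E'
from h import *
s,a,da=snap("top"); np.savez("top.npz",im=a,d=da)
W=cloud(da,cam("top"))
for l in ["rig","bracket","rod","rack","lens","house","offcut","tree","rear_bore","rail_seat","bracket_bore"]:
    for r in tip_of(l,"top")[:3]:
        c=r["location"]; u,v=int(c[0]*640),int(c[1]*400)
        print("top",l,round(r["score"],2),u,v,W[min(v,399),min(u,639)].round(3))
s2,b,db=snap("scene"); np.savez("scene.npz",im=b,d=db)
save("pics/top.png",a);save("pics/scene.png",b)
print(s)
E
```

```text
pics
top rig 0.89 298 250 [0.513 0.106 0.081]
top bracket 0.89 193 226 [0.574 0.389 0.048]
top bracket 0.75 203 270 [0.459 0.358 0.041]
top bracket 0.62 243 269 [0.463 0.253 0.038]
top rod 0.92 430 241 [ 0.542 -0.236  0.066]
top rod 0.48 388 181 [ 0.708 -0.134  0.027]
top rack 0.92 424 243 [ 0.537 -0.22   0.067]
top lens 0.63 437 180 [ 0.702 -0.256  0.076]
top house 0.87 291 164 [0.748 0.133 0.045]
top offcut 0.85 388 183 [ 0.703 -0.135  0.026]
top tree 0.67 219 186 [0.685 0.326 0.044]
top tree 0.41 323 239 [0.542 0.043 0.092]
top rear_bore 0.85 321 241 [0.534 0.048 0.134]
top rail_seat 0.58 285 252 [0.508 0.139 0.081]
top bracket_bore 0.86 236 265 [0.473 0.265 0.075]
top bracket_bore 0.73 186 228 [0.567 0.4   0.07 ]
top bracket_bore 0.69 216 235 [0.549 0.319 0.076]
{'time': 0.0, 'joint_positions': array([ 1.18636457,  0.33286813, -0.0647084 ,  1.46094817,  0.02158802,
        1.34991394, -0.08853222]), 'joint_vel': array([ 1.95815492e-04, -1.10320708e-03,  1.11156183e-03, -8.04860875e-05,
        5.35708609e-04,  7.27102208e-04,  1.27027443e-03]), 'joint_torque': array([ 8.93438137e-04, -6.23248601e+01,  2.54878902e-02, -3.89902568e+01,
       -6.12929603e-02,  3.95828008e-02,  8.76474496e-05]), 'ee_pos': array([ 0.22111213, -0.58417778,  0.23575302]), 'eef_rot': array([ 9.83679575e-01,  1.79927692e-01, -1.56079979e-04, -7.04189337e-04]), 'ft_force': array([0.08875133, 0.02117398, 0.47664982]), 'torque': array([-0.01207415,  0.06127993,  0.09687989]), 'width': 0.08672253744916177}
```

```bash
python3 - <<'E'
from h import *
a=np.load("top.npz")["im"]
save("pics/topcrop.png",cv2.resize(a[130:310,150:500],None,fx=2.28,fy=2.28,interpolation=cv2.INTER_CUBIC))
E
```

```text
(no output)
```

View pics/topcrop.png

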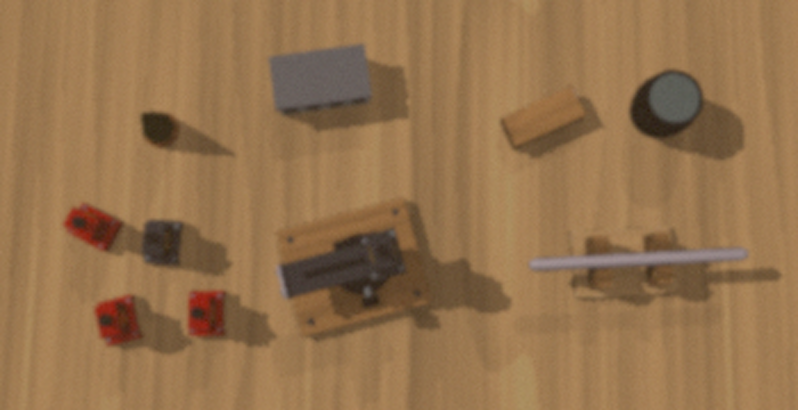

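View pics/scene.png

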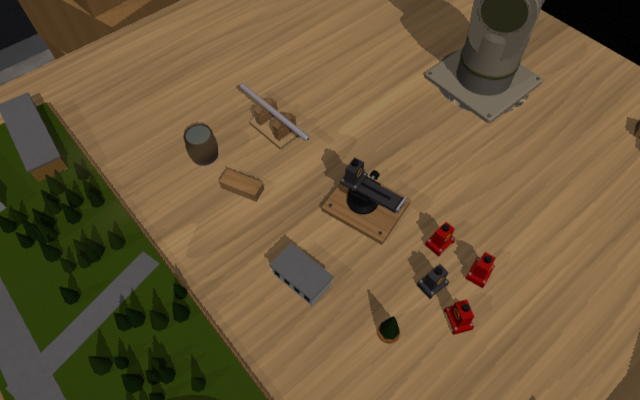

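The top crop (full pixel = 150 + u/2.28, 130 + v/2.28) shows these candidates for the bracket:
- Black at crop (162,242), full (221,236).
- Red at full (191,230), (202,270) and (240,267).

I choose the black one. The rig's free end points left (+y), its rear clamp is on the right, and the rod is in its rack at the right. The scene view agrees: black at (433,280) with three reds around it.

```bash
cat >> h.py <<'E'
def rect(P):
    (c,wh,ang)=cv2.minAreaRect(P[:,:2].astype(np.float32)*1000); return np.round(c,1),np.round(wh,1),round(ang,1)
def go(pos,yaw,s=None):
    "deltas to TCP pos, tool down, tool-y direction at world yaw (deg, mod 180)"
    s=s or read_state(); R0=Ro.from_quat(s["eef_rot"]); best=None
    for k in (0,180):
        th=np.radians(yaw+k); y=np.array([np.cos(th),np.sin(th),0]); z=np.array([0,0,-1.]); x=np.cross(y,z)
        rv=(R0.inv()*Ro.from_matrix(np.c_[x,y,z])).as_rotvec(degrees=True)
        if best is None or np.linalg.norm(rv)<np.linalg.norm(best): best=rv
    print("turn",best.round(2),"shift",R0.inv().apply(np.array(pos)-s["ee_pos"]).round(4))
E
python3 - <<'E'
from h import *
f=np.load("top.npz"); im,d=f["im"].astype(int),f["d"]; W=cloud(d,cam("top"))
def m(lo,hi,x,y,col=None):
    k=(W[...,2]>lo)&(W[...,2]<hi)&(W[...,0]>x[0])&(W[...,0]<x[1])&(W[...,1]>y[0])&(W[...,1]<y[1])
    if col: k&=(im.max(-1)-im.min(-1)<40)
    return W[k]
for n,a in dict(rail=(.077,.09,(.42,.62),(0,.2)),base=(.012,.03,(.4,.65),(-.05,.2)),rod=(.058,.08,(.45,.62),(-.4,-.07)),brk=(.012,.09,(.5,.6),(.28,.36)),brkup=(.05,.065,(.5,.6),(.28,.36))).items():
    P=m(*a); print(n,len(P),*rect(P),np.median(P[:,2]).round(3))
p=camera_params("wrist");print(np.array(p["mount"]).round(3),p["K"])
go([0.545,0.30,0.25],90)
E
```

```text
rail 705 [523.5 105.3] [ 52.  138.3] 15.9 0.082
base 1788 [527.   92.9] [129.9 159.4] 15.7 0.018
rod 734 [ 537.8 -234.7] [ 57.7 248.1] 4.5 0.065
brk 305 [552.8 321.5] [40.2 52.1] 89.2 0.04
brkup 114 [552.4 321.5] [25. 36.] 84.4 0.06
[[ 0.001 -0.957 -0.29   0.079]
 [ 1.     0.     0.002 -0.   ]
 [-0.002 -0.29   0.957 -0.148]
 [ 0.     0.     0.     1.   ]] [[350.17717257   0.         317.65909187]
 [  0.         350.17717257 202.46383009]
 [  0.           0.           1.        ]]
turn [ 0.   -0.   20.73] shift [ 0.6159 -0.7127 -0.0135]
```

```bash
python3 - <<'E'
from h import *
go([0.5,-0.2,0.28],4.5)
E
```

```text
turn [  0.     0.   -73.77] shift [ 0.3968 -0.261  -0.0434]
```

>>> drive_tool --pt "0 0 -73.8 0.397 -0.261 -0.043 -1" --pt "0 0 -73.8 0.397 -0.261 -0.043 -1" --pt "0 0 -73.8 0.397 -0.261 -0.043 -1" --pt "0 0 -73.8 0.397 -0.261 -0.043 -1" --pt "0 0 -73.8 0.397 -0.261 -0.043 -1" --pt "0 0 -73.8 0.397 -0.261 -0.043 -1" --pt "0 0 -73.8 0.397 -0.261 -0.043 -1" --pt "0 0 -73.8 0.397 -0.261 -0.043 -1" --pt "0 0 -73.8 0.397 -0.261 -0.043 -1" --pt "0 0 -73.8 0.397 -0.261 -0.043 -1" --pt "0 0 -73.8 0.397 -0.261 -0.043 -1" --pt "0 0 -73.8 0.397 -0.261 -0.043 -1"

```text
time: 1.85
ee_pos: [0.5001, -0.2, 0.2795]
eef_rot: [0.678, 0.735, -0.0, 0.0]
ft_force: [-0.4, -0.6, -0.2]
width: 0.0868
```

```bash
python3 - <<'E'
from h import *
s,im,d=snap("wrist"); W=cloud(d,cam("wrist",s)); np.savez("w1.npz",im=im,d=d)
print(s["ee_pos"],s["joint_positions"].round(2),W[200,320],np.nanmedian(W[...,2]))
k=(W[...,2]>.058)&(W[...,2]<.08)&(W[...,0]>.45)&(W[...,0]<.62)&(W[...,1]<-.07)
print(k.sum(),rect(W[k]))
go([0.53,0.13,0.28],15.9);go([0.5,0.29,0.28],0)
E
```

```text
[ 0.50013296 -0.19996313  0.27949317] [ 0.76  0.16 -0.51  1.6   0.08  1.4   0.32] [ 0.5059599  -0.24342557  0.01127993] 0.00019473678468054497
3711 (array([ 535.7, -221.8]), array([ 57.9, 221.7]), 4.0)
turn [ -0.03   0.02 -11.44] shift [ 0.3276  0.056  -0.0008]
turn [-0.03  0.03  4.46] shift [ 0.4895  0.0385 -0.0009]
```

>>> drive_tool --pt "0 0 -11.4 0.328 0.056 0 -1" --pt "0 0 -11.4 0.328 0.056 0 -1" --pt "0 0 -11.4 0.328 0.056 0 -1" --pt "0 0 -11.4 0.328 0.056 0 -1" --pt "0 0 -11.4 0.328 0.056 0 -1" --pt "0 0 -11.4 0.328 0.056 0 -1" --pt "0 0 -11.4 0.328 0.056 0 -1" --pt "0 0 -11.4 0.328 0.056 0 -1" --pt "0 0 -11.4 0.328 0.056 0 -1"

```text
time: 2.8
ee_pos: [0.5302, 0.1303, 0.2792]
eef_rot: [0.603, 0.798, -0.0, 0.0]
ft_force: [0.6, -0.4, -0.1]
width: 0.0871
```

```bash
python3 - <<'E'
from h import *
s,im,d=snap("wrist"); C=cam("wrist",s); W=cloud(d,C); np.savez("w2.npz",im=im,d=d,p=s["ee_pos"],q=s["eef_rot"])
print(s["ee_pos"],s["time"]);save("pics/w2.png",im)
def reg(lo,hi): 
    k=(W[...,2]>lo)&(W[...,2]<hi)&(W[...,0]>.42)&(W[...,0]<.64)&(W[...,1]>-.02)&(W[...,1]<.22)
    return k
for lo,hi in((.014,.022),(.079,.085),(.0855,.092),(.13,.136),(.137,.15)):
    k=reg(lo,hi); 
    if k.sum()>5: print(lo,k.sum(),*rect(W[k]),np.median(W[k][:,2]))
# rail: fit edges in rig-yaw frame
k=reg(.079,.085);P=W[k]
for yaw in (105.,105.5,106.,106.5):
    c,q=np.cos(np.radians(yaw)),np.sin(np.radians(yaw))
    a=P[:,0]*c+P[:,1]*q; b=-P[:,0]*q+P[:,1]*c
    m=a>np.percentile(a,55); out=[]
    for lo in np.arange(a.max()-.065,a.max()-.005,.01):
        mm=(a>lo)&(a<lo+.01); out.append((b[mm].min()*1000,b[mm].max()*1000))
    print(yaw,a.max(),np.round(out,1).tolist())
for r in tip_of("rear_bore","wrist")[:1]+tip_of("rail_seat","wrist")[:1]: print(r["score"],np.array(r["location"])*[640,400])
E
```

```text
[0.53024    0.13025712 0.27922859] 2.8
0.014 7375 [525.4  92.5] [130.2 158.8] 15.9 0.017655699696005434
0.079 3670 [518.2 124.6] [ 50.1 102.8] 13.8 0.08160564413445343
0.0855 957 [521.9 104.5] [ 52.1 138.5] 15.9 0.08944046762694002
0.13 749 [535.3  56.9] [35.4 25.3] 15.8 0.13269025979505336
0.137 227 [535.6  57.4] [13.3 13.8] 61.8 0.14634999041031307
105.0 0.03787344286548183 [[-549.8, -512.9], [-549.6, -512.0], [-549.4, -512.2], [-549.2, -512.3], [-549.0, -512.4], [-548.9, -511.4]]
105.5 0.033348502308244626 [[-549.6, -512.7], [-549.5, -511.9], [-549.4, -512.2], [-549.2, -512.4], [-549.1, -512.5], [-549.0, -511.6]]
106.0 0.028821022133442703 [[-549.3, -512.4], [-549.3, -511.7], [-549.2, -512.0], [-549.2, -512.3], [-549.2, -512.6], [-549.2, -511.8]]
106.5 0.024291347126220053 [[-549.0, -512.0], [-549.1, -511.4], [-549.1, -511.9], [-549.2, -512.2], [-549.3, -512.6], [-549.3, -511.9]]
0.56 [300.928 268.6  ]
0.64 [301.888 154.32 ]
```

View pics/w2.png

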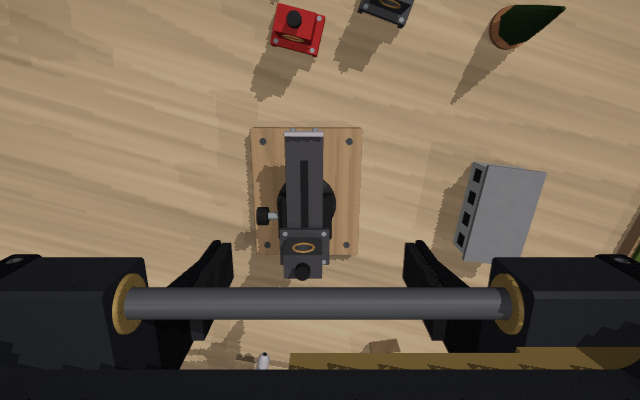

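The wrist picture shows the rig in the clear: end stop at (304,133), rear clamp at (303,245), and the black bracket at the top edge (385,8) beside a red one at (297,28). The rig fits agree, with the origin at (522.5, 102.1) mm and yaw 105.9°.

```bash
python3 - <<'E'
from h import *
go([0.553,0.365,0.25],-1)
E
```

```text
turn [-1.000e-02  6.000e-02  1.672e+01] shift [0.221  0.0856 0.0291]
```

>>> drive_tool --pt "0 0 16.7 0.221 0.086 0.029 -1" --pt "0 0 16.7 0.221 0.086 0.029 -1" --pt "0 0 16.7 0.221 0.086 0.029 -1" --pt "0 0 16.7 0.221 0.086 0.029 -1" --pt "0 0 16.7 0.221 0.086 0.029 -1" --pt "0 0 16.7 0.221 0.086 0.029 -1" --pt "0 0 16.7 0.221 0.086 0.029 -1"

```text
time: 3.65
ee_pos: [0.5521, 0.3677, 0.2496]
eef_rot: [0.712, 0.703, -0.001, -0.0]
ft_force: [0.0, -0.4, -0.2]
width: 0.0871
```

```bash
python3 - <<'E'
from h import *
s,im,d=snap("wrist"); W=cloud(d,cam("wrist",s))
print(s["ee_pos"],s["time"]);save("pics/w3.png",im)
for lo,hi in((.014,.022),(.057,.064),(.07,.079)):
    k=(W[...,2]>lo)&(W[...,2]<hi)&(abs(W[...,0]-.553)<.037)&(abs(W[...,1]-.3215)<.037)
    v,u=np.where(k);print(lo,k.sum(),*rect(W[k]),np.median(W[k][:,2]),u.mean(),v.mean())
go([0.553,0.3215,0.10],-1);go([0.553,0.3215,0.037],-1)
E
```

```text
[0.55213817 0.36766919 0.24961589] 3.65
0.014 671 [551.8 322.2] [40.1 51.5] 87.9 0.01764696825389532 317.92399403874816 203.80923994038747
0.057 641 [551.6 321.8] [25.  35.9] 87.7 0.06068593099440041 318.22152886115447 222.1201248049922
0.07 160 [551.8 322. ] [13.2 12.9] 89.2 0.07456323890226123 318.35625 227.96875
turn [-0.    0.06  0.14] shift [-0.0445  0.0007  0.1502]
turn [-0.    0.06  0.14] shift [-0.0444  0.0007  0.2132]
```

View pics/w3.png

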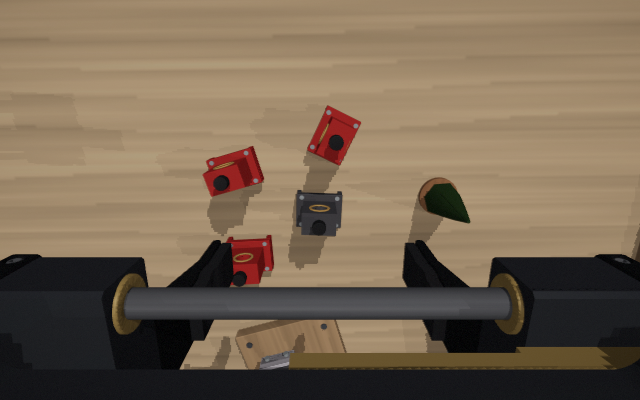

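The close-up shows the black bracket at (319,215), clearly not red, with three red look-alikes around it at (235,170), (335,135) and (250,262). Descending on it now.

```bash
python3 - <<'E'
from h import *
go([0.5517,0.322,0.10],-2.2);go([0.5517,0.322,0.037],-2.2)
E
```

```text
turn [-0.    0.06  1.34] shift [-0.044  -0.0006  0.1502]
turn [-0.    0.06  1.34] shift [-0.0439 -0.0006  0.2132]
```

>>> drive_tool --pt "0 0 1.3 -0.044 -0.001 0.02 -0.4" --pt "0 0 1.3 -0.044 -0.001 0.06 -0.4" --pt "0 0 1.3 -0.044 -0.001 0.105 -0.4" --pt "0 0 1.3 -0.044 -0.001 0.135 -0.4" --pt "0 0 1.3 -0.044 -0.001 0.15 -0.4" --pt "0 0 1.3 -0.044 -0.001 0.15 -0.4" --pt "0 0 1.3 -0.044 -0.001 0.15 -0.4" --squeeze 25

```text
time: 4.4
ee_pos: [0.5517, 0.3232, 0.1023]
eef_rot: [0.72, 0.694, 0.001, 0.0]
ft_force: [0.9, 0.0, 0.1]
width: 0.0611
```

```bash
python3 - <<'E'
from h import *
print(read_state()["width"]);go([0.5517,0.322,0.037],-2.2)
E
```

```text
0.06109947180974589
turn [ 0.11 -0.04  0.05] shift [-0.0013 -0.0001  0.0653]
```

>>> drive_tool --pt "0 0 0 -0.001 0 0.03 -0.4" --pt "0 0 0 -0.001 0 0.055 -0.4" --pt "0 0 0 -0.001 0 0.064 -0.4" --pt "0 0 0 -0.001 0 0.064 -0.4" --pt "0 0 0 -0.001 0 0.064 1" --pt "0 0 0 -0.001 0 0.064 1" --pt "0 0 0 -0.001 0 0.064 1" --pt "0 0 0 -0.001 0 0.064 1" --pt "0 0 0 -0.001 0 0.064 1" --pt "0 0 0 -0.001 0 0.064 1" --pt "0 0 0 -0.001 0 0.064 1" --squeeze 25

```text
time: 5.5
ee_pos: [0.551, 0.3228, 0.0373]
eef_rot: [0.72, 0.694, 0.0, 0.0]
ft_force: [-0.5, -0.4, 5.9]
width: 0.0356
```

>>> drive_tool --pt "0 0 0 0 0 -0.02 1" --pt "0 0 0 0 0 -0.06 1" --pt "0 0 0 0 0 -0.1 1" --pt "0 0 0 0 0 -0.12 1" --pt "0 0 0 0 0 -0.12 1" --pt "0 0 0 0 0 -0.12 1" --pt "0 0 0 0 0 -0.12 1"

```text
time: 6.2
ee_pos: [0.5498, 0.3219, 0.1546]
eef_rot: [0.72, 0.694, -0.001, -0.0]
ft_force: [0.6, 0.9, -2.0]
width: 0.0358
```

```bash
python3 - <<'E'
from h import *
u=np.array([np.cos(np.radians(105.9)),np.sin(np.radians(105.9)),0]);o=np.array([.5225,.1021,0])
s=read_state();print(s["ee_pos"],s["eef_rot"],s["width"],s["ft_force"],s["joint_positions"].round(2))
p=o+.044*u; p[2]=.155; go(p,15.9)
E
```

```text
[0.54979062 0.32189715 0.15455274] [ 7.19761299e-01  6.94220152e-01 -1.41219612e-03 -2.44872811e-04] 0.03577085135842564 [ 0.63057439  0.9483645  -2.04974115] [-0.05  0.53 -0.76  1.49  0.37  1.27 -0.88]
turn [ -0.15   0.08 -17.97] shift [-1.788e-01 -3.290e-02 -1.000e-04]
```

>>> drive_tool --pt "0 0 -4.0 -0.03 -0.006 0 1" --pt "0 0 -9.0 -0.075 -0.014 0 1" --pt "0 0 -14 -0.12 -0.022 0 1" --pt "0 0 -17 -0.16 -0.03 0 1" --pt "0 0 -18 -0.178 -0.033 0 1" --pt "0 0 -18 -0.178 -0.033 0 1" --pt "0 0 -18 -0.178 -0.033 0 1" --pt "0 0 -18 -0.178 -0.033 0 1"

```text
time: 7.0
ee_pos: [0.5108, 0.1472, 0.1561]
eef_rot: [0.602, 0.799, 0.0, -0.001]
ft_force: [-0.8, 0.6, -0.5]
width: 0.0358
```

```bash
cat >> h.py <<'E'
u=np.array([np.cos(np.radians(105.9)),np.sin(np.radians(105.9)),0]);o=np.array([.5225,.1021,0]);v=np.array([-u[1],u[0],0])
def rig(P): P=np.array(P)-o; return np.array([P@u,P@v,P[2]])
def w(x,y,z): return o+x*u+y*v+[0,0,z]
E
python3 - <<'E'
from h import *
s,im,d=snap("wrist"); C=cam("wrist",s); W=cloud(d,C);save("pics/w4.png",im)
print(rig(s["ee_pos"]),s["ft_force"],np.degrees(Ro.from_quat(s["eef_rot"]).as_rotvec()))
go(w(.0448,0,.155),15.9,s)
# bracket's visible saddle/feet in hand, rig frame
Z=W[...,2]; X=(W-o)@u; Y=(W-o)@v
for lo,hi in ((.13,.14),(.172,.184),(.187,.196)):
    k=(Z>lo)&(Z<hi)&(abs(Y)<.03)&(X>0.01)&(X<.09); 
    if k.sum()>5: print(lo,k.sum(),"x",X[k].min(),X[k].max(),"y",Y[k].min(),Y[k].max(),np.median(Z[k]))
k=(Z>.08)&(Z<.09)&(abs(Y)<.03)&(X>.0)&(X<.09);print("rail",k.sum(),X[k].max(),Y[k].min(),Y[k].max())
E
```

```text
[ 0.046597   -0.00106479  0.15606233] [-0.75006953  0.62390019 -0.50245233] [-1.08283139e+02 -1.43709172e+02 -6.04630629e-03]
turn [-0.03 -0.05  0.1 ] shift [-0.0018 -0.0011  0.0011]
0.13 2266 x 0.05336284381091339 0.0668091740245681 y -0.026397170454363426 0.02578207288870116 0.13631774009167402
0.172 3076 x 0.033506401402888235 0.06015050476856718 y -0.02996938894624262 0.02991464096175635 0.1789960933425382
0.187 1330 x 0.03493314185663511 0.058545229115694486 y -0.02878485211486673 0.02799524112766551 0.1925487370273382
rail 1884 0.072501951233953 -0.01944122484928119 0.018546413621186877
```

View pics/w4.png

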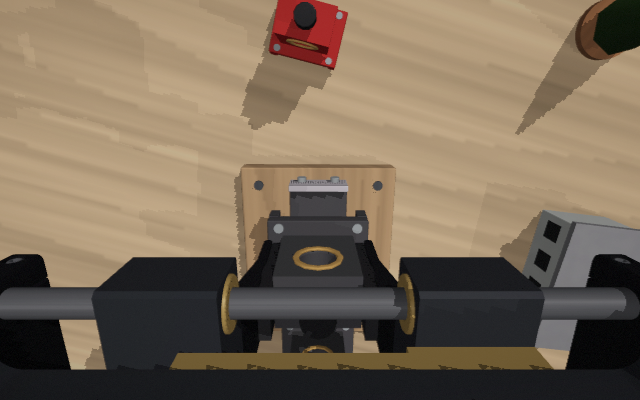

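The bracket is centred over the rail: its saddle spans columns 268–368, the rail 290–347, and the end stop is at row 187. Its front is at rig x 66.8, so I back off 2 mm and lower.

>>> drive_tool --pt "0 0 0 -0.002 0 0.01 1" --pt "0 0 0 -0.002 0 0.024 1" --pt "0 0 0 -0.002 0 0.03 1" --pt "0 0 0 -0.002 0 0.034 1" --pt "0 0 0 -0.002 0 0.038 1" --pt "0 0 0 -0.002 0 0.04 1" --pt "0 0 0 -0.002 0 0.04 1"

```text
time: 7.75
ee_pos: [0.5116, 0.144, 0.1164]
eef_rot: [0.602, 0.798, -0.0, 0.0]
ft_force: [-0.1, -0.4, -1.2]
width: 0.0359
```

```bash
cat > st.py <<'E'
from h import *
s=read_state();print(s["time"],rig(s["ee_pos"]).round(4),s["ft_force"].round(1),s["torque"].round(2),s["width"]);
y=Ro.from_quat(s["eef_rot"]).as_matrix();print(y.round(4).tolist())
E
python3 st.py
```

```text
7.75 [ 0.0433 -0.001   0.1164] [-0.1 -0.4 -1.2] [ 0.   -0.15  0.02] 0.03589128849187102
[[-0.2745, 0.9616, -0.0], [0.9616, 0.2745, -0.0001], [-0.0001, -0.0001, -1.0]]
```

>>> drive_tool --pt "0 0 0 0 0 0.003 1" --pt "0 0 0 0 0 0.005 1" --pt "0 0 0 0 0 0.007 1" --pt "0 0 0 0 0 0.007 1"

```text
time: 8.15
ee_pos: [0.5116, 0.144, 0.1094]
eef_rot: [0.602, 0.798, -0.0, 0.0]
ft_force: [-0.4, -0.1, -0.8]
width: 0.0357
```

```bash
python3 st.py
```

```text
8.15 [ 0.0432 -0.001   0.1094] [-0.4 -0.1 -0.8] [-0.   -0.16 -0.04] 0.035670438028515196
[[-0.2744, 0.9616, -0.0], [0.9616, 0.2744, -0.0001], [-0.0, -0.0, -1.0]]
```

>>> drive_tool --pt "0 0 0 0.001 0 0.0005 1" --pt "0 0 0 0.002 0 0.001 1" --pt "0 0 0 0.0025 0 0.0015 1" --pt "0 0 0 0.0025 0 0.0015 1"

```text
time: 8.55
ee_pos: [0.5117, 0.1452, 0.1092]
eef_rot: [0.603, 0.798, -0.001, 0.001]
ft_force: [-2.0, -6.6, 12.1]
width: 0.0358
```

```bash
python3 st.py; python3 - <<'E'
from h import *
s,im,d=snap("wrist"); C=cam("wrist",s); W=cloud(d,C);save("pics/w5.png",im[130:370,180:460])
Z=W[...,2]; X=(W-o)@u; Y=(W-o)@v
for lo,hi in ((.085,.094),(.12,.135),):
    k=(Z>lo)&(Z<hi)&(abs(Y)<.032)&(X>0.05)&(X<.09); 
    print(lo,k.sum(),"x",X[k].min(),X[k].max(),"y",Y[k].min(),Y[k].max(),np.median(Z[k]))
for z in (.078,.082,.086,.09,.094): pass
k=(abs(Y)<.03)&(X>.055)&(X<.08)&(Z>.05)
h=np.round(X[k]*1000); 
for x in range(56,76): 
    m=h==x
    if m.sum(): print(x,m.sum(),np.percentile(Z[k][m],[10,50,90]).round(4),(Y[k][m].min()*1000).round(1),(Y[k][m].max()*1000).round(1))
E
```

```text
8.55 [ 0.0444 -0.0014  0.1092] [-2.  -6.6 12.1] [-1.49  0.69  0.1 ] 0.03579221423186233
[[-0.2734, 0.9619, 0.0012], [0.9619, 0.2734, -0.0024], [-0.0026, 0.0005, -1.0]]
0.085 2832 x 0.05129935058552398 0.07273551303501816 y -0.026830292854554925 0.025297711866184323 0.08924708124896236
0.12 3107 x 0.05102167862752418 0.05792957679753171 y -0.03152590619728603 0.029871083106395135 0.13032911772059502
56 3047 [0.0931 0.1192 0.1328] -29.9 29.8
57 664 [0.0894 0.1152 0.1648] -26.3 25.9
58 322 [0.089  0.0905 0.1738] -26.3 25.3
59 254 [0.0889 0.0901 0.1748] -26.3 25.1
60 242 [0.089  0.0901 0.176 ] -26.0 25.1
61 281 [0.0891 0.09   0.1775] -26.8 24.9
62 285 [0.089  0.0898 0.1777] -26.7 24.9
63 398 [0.0819 0.0892 0.1767] -26.5 25.2
64 710 [0.0797 0.0849 0.1741] -26.5 25.1
65 179 [0.081  0.0819 0.1826] -23.7 22.1
66 185 [0.0812 0.0821 0.1856] -24.0 29.2
67 190 [0.1798 0.1879 0.1911] -29.2 29.9
68 2430 [0.1887 0.1923 0.1946] -30.0 30.0
69 3385 [0.1883 0.1932 0.1981] -30.0 29.9
70 6011 [0.197  0.2007 0.204 ] -30.0 30.0
71 3911 [0.1825 0.2014 0.2047] -30.0 30.0
72 1419 [0.0766 0.1814 0.1886] -30.0 30.0
73 934 [0.1815 0.1825 0.1885] -30.0 29.9
74 1025 [0.1814 0.1825 0.1884] -30.0 30.0
75 1196 [0.1807 0.1823 0.1883] -29.9 29.9
```

View pics/w5.png

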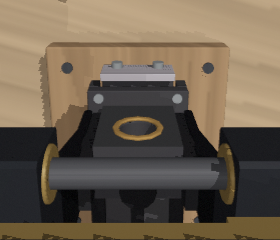

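The bracket is seated on the rail (saddle top at 90 mm), with its front at x≈64.3 against a stop at 68. I relieve the downward press and slide it about 2 mm more.

>>> drive_tool --pt "0 0 0 0 0 -0.001 1" --pt "0 0 0 0.001 0 -0.001 1" --pt "0 0 0 0.0015 0 -0.001 1" --pt "0 0 0 0.0015 0 -0.001 1"

```text
time: 9.0
ee_pos: [0.5107, 0.1479, 0.1092]
eef_rot: [0.602, 0.798, 0.0, 0.0]
ft_force: [0.3, -1.2, 3.9]
width: 0.0359
```

```bash
python3 st.py
```

```text
9.0 [ 0.0473 -0.0012  0.1092] [ 0.3 -1.2  3.9] [-0.32 -0.14 -0.03] 0.03592011692505597
[[-0.2745, 0.9616, 0.0005], [0.9616, 0.2745, -0.0001], [-0.0002, 0.0005, -1.0]]
```

>>> drive_tool --pt "0 0 0 0 0 0 -0.3" --pt "0 0 0 0 0 0 -0.3" --pt "0 0 0 0 0 0 -0.3" --pt "0 0 0 0 0 0 -0.3" --pt "0 0 0 0 0 -0.02 -0.4" --pt "0 0 0 -0.02 0 -0.06 -0.4" --pt "0 0 0 -0.02 0 -0.1 -0.4" --pt "0 0 0 -0.02 0 -0.14 -0.4" --pt "0 0 0 -0.02 0 -0.16 -0.4" --pt "0 0 0 -0.02 0 -0.16 -0.4" --pt "0 0 0 -0.02 0 -0.16 -0.4"

```text
time: 10.1
ee_pos: [0.5159, 0.1286, 0.2687]
eef_rot: [0.602, 0.798, -0.0, 0.0]
ft_force: [-0.2, -0.5, -0.6]
width: 0.0609
```

```bash
python3 st.py; python3 - <<'E'
from h import *
s,im,d=snap("wrist"); C=cam("wrist",s); W=cloud(d,C);save("pics/w6.png",im)
Z=W[...,2]; X=(W-o)@u; Y=(W-o)@v; yb=[]
def R(lo,hi,x0,x1):
    k=(Z>lo)&(Z<hi)&(abs(Y)<.032)&(X>x0)&(X<x1)
    if k.sum()<5: print(lo,0);return
    Q=np.c_[X[k],Y[k]]; print(lo,k.sum(),*rect(Q),np.median(Z[k]).round(4),"max",Q.max(0).round(4),"min",Q.min(0).round(4))
R(.087,.093,.02,.0665);R(.087,.093,.02,.08);R(.13,.136,.02,.07);R(.144,.15,.02,.07);R(.13,.136,-.07,-.03);R(.144,.15,-.07,-.03)
go([.54,-.31,.30],4.5)
E
```

```text
10.1 [ 0.0272 -0.0009  0.2687] [-0.2 -0.5 -0.6] [ 0.02 -0.14  0.  ] 0.060881511922390004
[[-0.2744, 0.9616, 0.0001], [0.9616, 0.2744, -0.0003], [-0.0003, 0.0, -1.0]]
0.087 892 [46.6 -0.4] [39.4 52. ] 0.2 0.0895 max [0.0663 0.0257] min [ 0.0268 -0.0264]
0.087 1013 [49.2 -0.4] [44.7 52. ] 0.2 0.0894 max [0.0716 0.0257] min [ 0.0268 -0.0264]
0.13 998 [46.7 -0.3] [35.8 23.9] 90.0 0.1325 max [0.0586 0.0176] min [ 0.0347 -0.0182]
0.144 238 [46.6 -0.5] [13.4 13.2] 75.3 0.1465 max [0.0534 0.0065] min [ 0.0401 -0.007 ]
0.13 791 [-47.2  -0.5] [35.7 25.7] 89.5 0.1327 max [-0.0343  0.0174] min [-0.06   -0.0182]
0.144 171 [-45.4  -0.3] [13.  11.9] 90.0 0.1467 max [-0.0394  0.0062] min [-0.0513 -0.0068]
turn [-7.000e-02  1.000e-02  1.143e+01] shift [-0.4283 -0.0969 -0.0319]
```

View pics/w6.png

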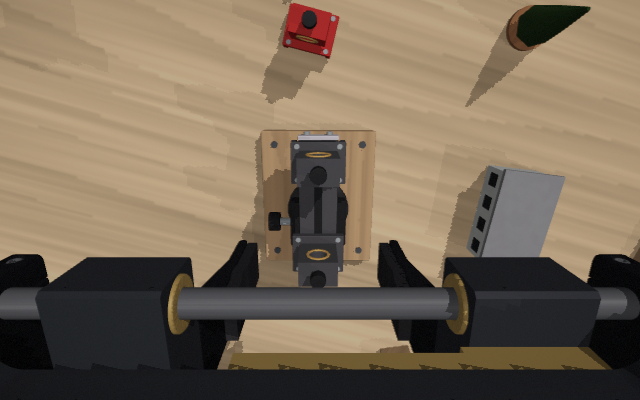

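The bracket is released and seated: its centre is at rig x 46.6, y −0.4, and the rear clamp is also at y −0.4 to −0.5. The picture shows it at (318,160) against the stop, with the clamp at (318,260) in line. On to the rod.

>>> drive_tool --pt "0 0 2 -0.03 -0.01 -0.03 -0.4" --pt "0 0 11.4 -0.428 -0.097 -0.032 -0.4" --pt "0 0 11.4 -0.428 -0.097 -0.032 -0.4" --pt "0 0 11.4 -0.428 -0.097 -0.032 -0.4" --pt "0 0 11.4 -0.428 -0.097 -0.032 -0.4" --pt "0 0 11.4 -0.428 -0.097 -0.032 -0.4" --pt "0 0 11.4 -0.428 -0.097 -0.032 -0.4" --pt "0 0 11.4 -0.428 -0.097 -0.032 -0.4" --pt "0 0 11.4 -0.428 -0.097 -0.032 -0.4" --pt "0 0 11.4 -0.428 -0.097 -0.032 -0.4" --pt "0 0 11.4 -0.428 -0.097 -0.032 -0.4" --pt "0 0 11.4 -0.428 -0.097 -0.032 -0.4"

```text
time: 11.35
ee_pos: [0.5404, -0.3079, 0.3001]
eef_rot: [0.678, 0.735, 0.0, -0.001]
ft_force: [0.2, 0.9, 0.0]
width: 0.0607
```

```bash
python3 - <<'E'
from h import *
s,im,d=snap("wrist"); C=cam("wrist",s); W=cloud(d,C);save("pics/w7.png",im)
print(s["ee_pos"],s["time"],s["joint_positions"].round(2))
k=(W[...,2]>.06)&(W[...,2]<.08)&(abs(W[...,0]-.538)<.06)&(W[...,1]<-.09)&(W[...,1]>-.4)
# grey (low saturation) excludes wood
i=im.astype(int); k&=(i.max(-1)-i.min(-1)<35)
P=W[k]; print(k.sum(),rect(P),P.min(0),P.max(0))
t=P[P[:,2]>np.percentile(P[:,2],50)]
f=np.polyfit(t[:,1],t[:,0],1); g=np.polyfit(t[:,1],t[:,2],1); print("yaw",90-np.degrees(np.arctan(f[0])), f,g)
e=P[:,1].min(),P[:,1].max(); print("ends y",e, "x at -.3095",np.polyval(f,-.3095))
go([np.polyval(f,-.3095),-.3095,.055],-np.degrees(np.arctan(f[0])),s)
E
```

```text
[ 0.54042975 -0.30785084  0.3000685 ] 11.35 [ 0.86  0.35 -0.56  1.34  0.18  1.5   0.4 ]
2914 (array([ 537.2, -249.3]), array([ 14.8, 222.2]), 3.9) [ 0.52278494 -0.36028484  0.06000695] [ 0.55093874 -0.13808963  0.06950239]
yaw 93.830215226569 [-0.06694963  0.52054996] [-0.00092895  0.06636503]
ends y (np.float64(-0.36028484431813623), np.float64(-0.1380896291862679)) x at -.3095 0.5412708694708986
turn [-0.05 -0.1   0.8 ] shift [-0.0021  0.0009  0.2451]
```

View pics/w7.png

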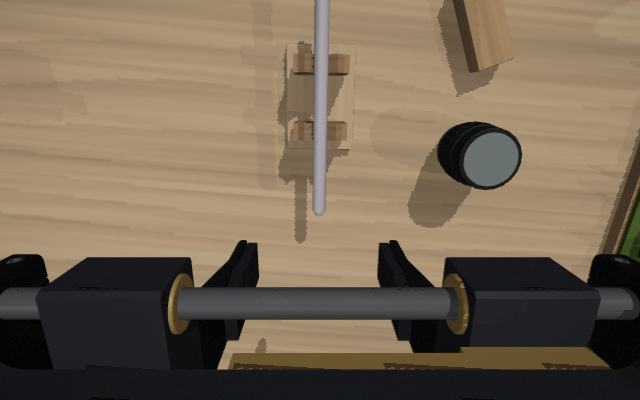

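The rod's rear end shows at (319,212), clear of the rack; yaw is 93.85° and the middle is at y≈−0.236, which agrees with the top view. I grip it 74 mm behind the middle.

>>> drive_tool --pt "0 0 0.8 -0.002 0.001 0.03 -0.4" --pt "0 0 0.8 -0.002 0.001 0.075 -0.4" --pt "0 0 0.8 -0.002 0.001 0.12 -0.4" --pt "0 0 0.8 -0.002 0.001 0.155 -0.4" --pt "0 0 0.8 -0.002 0.001 0.17 -0.4" --pt "0 0 0.8 -0.002 0.001 0.17 -0.4" --pt "0 0 0.8 -0.002 0.001 0.17 -0.4"

```text
time: 12.1
ee_pos: [0.5425, -0.3111, 0.133]
eef_rot: [0.683, 0.73, 0.0, 0.001]
ft_force: [-0.5, 0.4, 0.2]
width: 0.061
```

```bash
python3 - <<'E'
from h import *
print(read_state()["ee_pos"]);go([.5413,-.3095,.055],3.85)
E
```

```text
[ 0.54246819 -0.31113429  0.13298386]
turn [ 0.11  0.06 -0.07] shift [ 0.0018 -0.0012  0.078 ]
```

>>> drive_tool --pt "0 0 0 0.001 -0.001 0.03 -0.4" --pt "0 0 0 0.001 -0.001 0.06 -0.4" --pt "0 0 0 0.001 -0.001 0.076 -0.4" --pt "0 0 0 0.001 -0.001 0.077 -0.4" --pt "0 0 0 0.001 -0.001 0.077 -0.4" --pt "0 0 0 0.001 -0.001 0.077 -0.4"

```text
time: 12.7
ee_pos: [0.5415, -0.3111, 0.0561]
eef_rot: [0.684, 0.73, 0.0, 0.001]
ft_force: [-0.1, 0.4, -0.6]
width: 0.0607
```

```bash
python3 - <<'E'
from h import *
print(read_state()["ee_pos"]);go([.5413,-.3095,.055],3.85)
E
```

```text
[ 0.54151738 -0.31105098  0.0560844 ]
turn [ 0.14  0.09 -0.12] shift [ 0.0016 -0.0001  0.0011]
```

>>> drive_tool --pt "0 0 0 0 0 0.001 0.3" --pt "0 0 0 0 0 0.001 1" --pt "0 0 0 0 0 0.001 1" --pt "0 0 0 0 0 0.001 1" --pt "0 0 0 0 0 0.001 1" --pt "0 0 0 0 0 0.001 1" --pt "0 0 0 0 0 0.001 1" --pt "0 0 0 0 0 0.001 1" --pt "0 0 0 0 0 0.001 1" --squeeze 50

```text
time: 13.6
ee_pos: [0.5408, -0.3106, 0.0534]
eef_rot: [0.684, 0.73, 0.0, 0.0]
ft_force: [1.7, 0.3, 1.2]
width: 0.0132
```

```bash
python3 st.py
```

```text
13.6 [-0.4019  0.0955  0.0534] [1.7 0.3 1.2] [-0.01 -0.61 -0.09] 0.013203541261602702
[[-0.0651, 0.9979, 0.001], [0.9979, 0.0651, -0.0003], [-0.0003, 0.001, -1.0]]
```

>>> drive_tool --pt "0 0 0 0 0 -0.01 1" --pt "0 0 0 0 0 -0.03 1" --pt "0 0 0 0 0 -0.05 1" --pt "0 0 0 0 0 -0.06 1" --pt "0 0 0 0 0 -0.06 1" --pt "0 0 0 0 0 -0.06 1"

```text
time: 14.2
ee_pos: [0.5398, -0.3105, 0.1124]
eef_rot: [0.684, 0.73, -0.0, -0.0]
ft_force: [0.1, 0.2, -1.5]
width: 0.0132
```

```bash
python3 st.py; python3 - <<'E'
from h import *
go(w(-.286,-.0004,.112),15.9)
E
```

```text
14.2 [-0.4016  0.0964  0.1124] [ 0.1  0.2 -1.5] [-0.08 -0.05 -0.05] 0.013228111591310413
[[-0.065, 0.9979, -0.0009], [0.9979, 0.065, 0.0001], [0.0002, -0.0008, -1.0]]
turn [ -0.05  -0.02 -12.18] shift [0.1334 0.0702 0.0004]
```

>>> drive_tool --pt "0 0 -2 0.015 0.01 0 1" --pt "0 0 -6 0.05 0.03 0 1" --pt "0 0 -10 0.09 0.05 0 1" --pt "0 0 -12 0.12 0.065 0 1" --pt "0 0 -12.2 0.133 0.07 0 1" --pt "0 0 -12.2 0.133 0.07 0 1" --pt "0 0 -12.2 0.133 0.07 0 1" --pt "0 0 -12.2 0.133 0.07 0 1"

```text
time: 15.0
ee_pos: [0.6008, -0.1754, 0.1126]
eef_rot: [0.603, 0.797, -0.001, -0.0]
ft_force: [-0.8, 0.0, -0.1]
width: 0.0135
```

```bash
python3 st.py; cat > rodm.py <<'E'
from h import *
import sys
s,im,d=snap("wrist"); C=cam("wrist",s); W=cloud(d,C)
if len(sys.argv)>1: save(sys.argv[1],im)
X=(W-o)@u; Y=(W-o)@v; Z=W[...,2]; t=rig(s["ee_pos"]); print("tcp",t.round(4))
k=(abs(Y)<.03)&(Z>.10)&(Z<.14)&(X>t[0]+.06)&(X<max(t[0]+.215,-.05))&(X<-.072)
i=im.astype(int);P=np.c_[X[k],Y[k],Z[k]]; print(k.sum(),"x",P[:,0].min(),P[:,0].max())
# per-slice: centre in y by edges, top by max z
b=np.arange(P[:,0].min(),P[:,0].max()-.008,.008); r=[]
for a in b:
    q=P[(P[:,0]>=a)&(P[:,0]<a+.008)]
    if len(q)<20: continue
    h=np.percentile(q[:,2],95); r.append((a+.004,(np.percentile(q[:,1],1)+np.percentile(q[:,1],99))/2,np.percentile(q[:,1],99)-np.percentile(q[:,1],1),h-.0075))
r=np.array(r);print((r[::3]*1000).round(1).tolist())
m=abs(r[:,2]-.0145)<.003
fy=np.polyfit(r[m,0],r[m,1],1);fz=np.polyfit(r[m,0],r[m,3],1)
print("yaw err deg",np.degrees(fy[0]),"pitch",np.degrees(fz[0]),"at x=-.08: y,z",np.polyval(fy,-.08),np.polyval(fz,-.08),"at tcp",np.polyval(fy,t[0]),np.polyval(fz,t[0]))
E
python3 rodm.py pics/w8.png
```

```text
15.0 [-0.2883  0.0007  0.1126] [-0.8  0.  -0.1] [-0.08 -0.14 -0.02] 0.013540952024759424
[[-0.272, 0.9623, -0.0009], [0.9623, 0.272, -0.0009], [-0.0006, -0.0011, -1.0]]
tcp [-0.2883  0.0007  0.1126]
5832 x -0.22828388549361905 -0.17524511740358983
[[-224.3, 0.5, 14.4, 118.4], [-200.3, 0.4, 14.8, 118.0]]
yaw err deg -0.3182437033728812 pitch -0.5819624124319799 at x=-.08: y,z -0.00033971071544492917 0.11692110486070754 at tcp 0.000817222160729917 0.11903675221053647
```

View pics/w8.png

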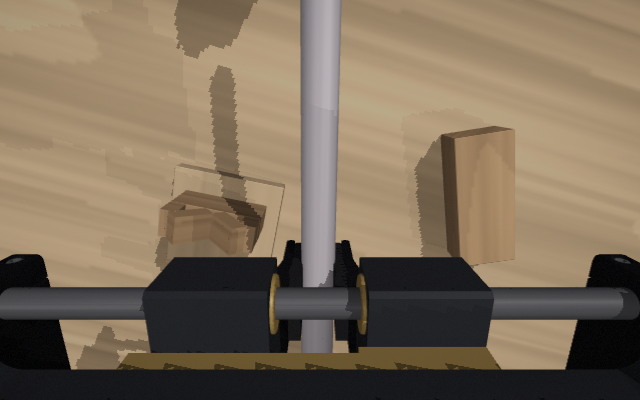

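The wrist view shows the gripped rod running up the image (columns 301–340) and the offcut on the right; the tip is out of frame. I check the tip with the top camera, relative to the clamp itself.

```bash
cat > topm.py <<'E'
from h import *
import sys
D=[]
for _ in range(4):
    s=read_state(); im,d=camera("top"); D.append(d)
d=np.mean(D,0); W=cloud(d,cam("top")); X=(W-o)@u; Y=(W-o)@v; Z=W[...,2]; t=rig(s["ee_pos"]); print("tcp",t.round(4))
def cen(k,n):
    P=np.c_[X[k],Y[k],Z[k]]*1000
    print(n,len(P),"mean",P.mean(0).round(2),"xmin/max",P[:,0].min().round(1),P[:,0].max().round(1),"z90",np.percentile(P[:,2],[50,90]).round(1))
    return P
cen((abs(Z-.133)<.003)&(abs(Y)<.025)&(X>-.062)&(X<-.03),"rearclamp top")
cen((abs(Z-.133)<.003)&(abs(Y)<.025)&(X>.03)&(X<.062),"bracket top")
cen((abs(Z-.082)<.003)&(abs(Y)<.022)&(X>-.0)&(X<.02),"rail")
x1=float(sys.argv[1]) if len(sys.argv)>1 else -.068
P=cen((abs(Y)<.02)&(Z>.105)&(Z<.135)&(X<x1)&(X>t[0]+.05),"rod")
r=[]
for a in np.arange(P[:,0].min(),P[:,0].max(),12):
    q=P[(P[:,0]>=a)&(P[:,0]<a+12)]
    if len(q)>10: r.append((a+6,q[:,1].mean(),np.percentile(q[:,2],80),len(q)))
r=np.array(r);print(r.round(1).tolist())
fy=np.polyfit(P[:,0],P[:,1],1);fz=np.polyfit(r[:-1,0],r[:-1,2],1);print("yawerr",np.degrees(np.arctan(fy[0])),"y at -80",np.polyval(fy,-80),"pitch",np.degrees(np.arctan(fz[0])),"top z at -80",np.polyval(fz,-80))
E
python3 topm.py; python3 - <<'E'
from h import *
im,d=camera("scene"); C=cam("scene"); W=cloud(d,C);p=proj([w(-.1,0,.117),w(-.059,0,.117),w(.046,0,.117)],C);print(p,np.abs(W-w(-.047,0,.133)).sum(-1).min())
X=(W-o)@u; Y=(W-o)@v; Z=W[...,2]
k=(abs(Y)<.02)&(Z>.1)&(Z<.14)&(X<-.07)&(X>-.26);print(k.sum(),np.c_[X[k],Y[k],Z[k]].max(0))
a,b=int(p[0,0]),int(p[0,1]); save("pics/s2.png",cv2.resize(im[max(0,b-60):b+90,max(0,a-90):a+110],None,fx=4,fy=4,interpolation=cv2.INTER_CUBIC))
E
```

```text
tcp [-2.875e-01  1.000e-04  1.130e-01]
rearclamp top 117 mean [-46.66  -1.72 132.78] xmin/max -58.7 -34.9 z90 [132.7 133.9]
bracket top 118 mean [ 46.52  -1.44 132.63] xmin/max 34.8 58.5 z90 [132.7 133.7]
rail 113 mean [ 9.95 -1.35 81.72] xmin/max 0.0 19.9 z90 [81.7 82.7]
rod 346 mean [-162.67   -1.31  123.66] xmin/max -237.4 -87.5 z90 [124.  125.8]
[[-231.4, -1.0, 125.9, 28.0], [-219.4, -0.5, 125.4, 28.0], [-207.4, -0.5, 125.9, 28.0], [-195.4, -0.8, 125.6, 25.0], [-183.4, -0.9, 125.1, 28.0], [-171.4, -1.3, 125.2, 28.0], [-159.4, -1.9, 125.3, 28.0], [-147.4, -1.7, 125.1, 28.0], [-135.4, -1.4, 125.3, 30.0], [-123.4, -1.9, 124.7, 28.0], [-111.4, -1.7, 124.2, 28.0], [-99.4, -1.9, 124.2, 28.0], [-87.4, -2.0, 123.4, 11.0]]
yawerr -0.6111829250775713 y at -80 -2.192535123600014 pitch -0.6569316584197374 top z at -80 124.17866249708071
[[332.71026487 157.32844369]
 [348.91465603 165.77162326]
 [392.22097422 188.3360638 ]] nan
502 [-0.08485518  0.00693955  0.12837745]
```

>>> drive_tool --pt "0 0.3 -0.3 0 0.001 0.001 1" --pt "0 0.6 -0.6 0 0.0017 0.002 1" --pt "0 0.6 -0.6 0 0.0017 0.002 1" --pt "0 0.6 -0.6 0 0.0017 0.002 1"

```text
time: 15.7
ee_pos: [0.6032, -0.1729, 0.1109]
eef_rot: [0.598, 0.801, 0.003, -0.004]
ft_force: [-0.1, 0.4, -0.7]
width: 0.0131
```

```bash
python3 topm.py; python3 rodm.py; python3 st.py
```

```text
tcp [-0.2865 -0.0023  0.1111]
rearclamp top 118 mean [-46.72  -1.69 132.88] xmin/max -58.7 -34.9 z90 [132.9 134.2]
bracket top 119 mean [ 46.42  -1.58 132.66] xmin/max 34.9 58.6 z90 [132.7 133.8]
rail 115 mean [ 9.55 -0.77 81.5 ] xmin/max 0.0 19.7 z90 [81.5 82.8]
rod 358 mean [-161.27   -2.4   123.01] xmin/max -236.1 -85.8 z90 [123.5 125.2]
[[-230.1, -2.3, 124.4, 29.0], [-218.1, -2.3, 124.7, 30.0], [-206.1, -2.5, 124.7, 28.0], [-194.1, -2.5, 124.4, 29.0], [-182.1, -2.0, 124.6, 28.0], [-170.1, -2.3, 124.6, 28.0], [-158.1, -2.7, 124.6, 29.0], [-146.1, -2.7, 125.1, 28.0], [-134.1, -2.3, 125.0, 28.0], [-122.1, -2.5, 124.6, 29.0], [-110.1, -2.4, 125.2, 30.0], [-98.1, -2.2, 124.6, 28.0], [-86.1, -2.6, 122.8, 14.0]]
yawerr -0.044272768323663815 y at -80 -2.459372867648888 pitch 0.1796784782963287 top z at -80 124.9853087397548
tcp [-0.2865 -0.0023  0.1111]
5837 x -0.22648196274657464 -0.17343671126383403
[[-222.5, -1.6, 14.4, 117.5], [-198.5, -1.5, 14.9, 117.6]]
yaw err deg 0.3838745793781079 pitch -0.028065481390091046 at x=-.08: y,z -0.000704005162580587 0.11749750736055384 at tcp -0.002087415877161925 0.11759864999867234
15.95 [-0.2864 -0.0023  0.1111] [ 1.1  1.  -1.4] [-0.06 -0.17  0.02] 0.013039583699129312
[[-0.2845, 0.9587, -0.0028], [0.9586, 0.2846, 0.01], [0.0103, 0.0001, -0.9999]]
```

View pics/s2.png

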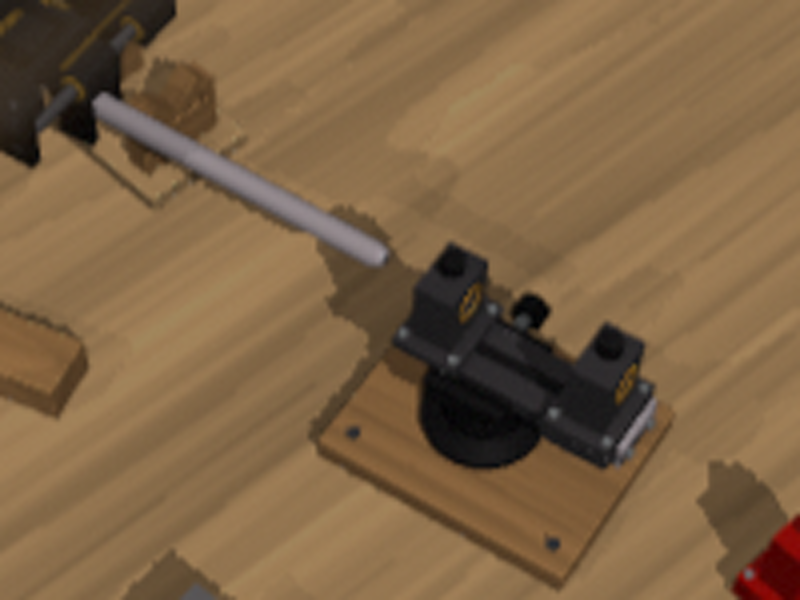

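The scene crop shows the rod tip at (385,257) pointing at the rear clamp's mouth. Both cameras say the rod should go 0.9 mm to rig +y and 0.4 mm down; yaw and pitch are now about 0 relative to the clamps. I apply that and ease the tip in.

>>> drive_tool --pt "0 0 0 0.0 -0.0009 0.0004 1" --pt "0 0 0 0.008 -0.0008 0.0005 1" --pt "0 0 0 0.016 -0.0007 0.0006 1" --pt "0 0 0 0.022 -0.0007 0.0006 1" --pt "0 0 0 0.027 -0.0006 0.0007 1" --pt "0 0 0 0.031 -0.0006 0.0007 1" --pt "0 0 0 0.034 -0.0005 0.0008 1" --pt "0 0 0 0.037 -0.0005 0.0008 1" --pt "0 0 0 0.037 -0.0005 0.0008 1"

```text
time: 16.85
ee_pos: [0.5921, -0.1371, 0.1107]
eef_rot: [0.598, 0.802, 0.003, -0.004]
ft_force: [-0.6, 0.5, -1.5]
width: 0.0131
```

```bash
python3 st.py
```

```text
16.85 [-0.2491 -0.0014  0.1107] [-0.6  0.5 -1.5] [-0.07 -0.13  0.02] 0.013072472227388325
[[-0.2848, 0.9586, -0.0029], [0.9585, 0.2849, 0.0101], [0.0105, 0.0001, -0.9999]]
```

No contact force with the tip about 9 mm inside the clamp. On through it.

>>> drive_tool --pt "0 0 0 0.004 0 0 1" --pt "0 0 0 0.01 0.0001 0.0001 1" --pt "0 0 0 0.016 0.0002 0.0002 1" --pt "0 0 0 0.022 0.0002 0.0002 1" --pt "0 0 0 0.028 0.0003 0.0003 1" --pt "0 0 0 0.034 0.0004 0.0003 1" --pt "0 0 0 0.04 0.0004 0.0004 1" --pt "0 0 0 0.046 0.0005 0.0005 1" --pt "0 0 0 0.05 0.0005 0.0005 1" --pt "0 0 0 0.05 0.0005 0.0005 1"

```text
time: 17.85
ee_pos: [0.5783, -0.0887, 0.1108]
eef_rot: [0.598, 0.802, 0.003, -0.004]
ft_force: [-0.7, 0.4, -1.1]
width: 0.0134
```

```bash
python3 st.py; python3 topm.py -.07; python3 - <<'E'
from h import *
D=[camera("top")[1] for _ in range(3)]
W=cloud(np.mean(D,0),cam("top")); X=(W-o)@u*1000; Y=(W-o)@v*1000; Z=W[...,2]*1000
for a,b in((-30,-20),(-20,-10),(-10,0),(0,10)):
    k=(X>a)&(X<b)&(abs(Y)<12)&(Z>105)&(Z<135); 
    if k.sum()>4: print(a,k.sum(),Y[k].mean().round(2),np.percentile(Z[k],80).round(1),X[k].max().round(1))
E
```

```text
17.85 [-0.1988 -0.0014  0.1108] [-0.7  0.4 -1.1] [-0.1  -0.15  0.03] 0.013416949303732146
[[-0.2853, 0.9584, -0.0028], [0.9584, 0.2854, 0.0101], [0.0105, 0.0002, -0.9999]]
tcp [-0.1999 -0.0013  0.1107]
rearclamp top 119 mean [-46.82  -1.59 132.7 ] xmin/max -58.7 -34.9 z90 [132.8 134.1]
bracket top 119 mean [ 46.49  -1.79 132.48] xmin/max 34.9 58.5 z90 [132.5 133.7]
rail 113 mean [ 9.96 -1.09 81.81] xmin/max 0.1 19.9 z90 [81.6 83. ]
rod 191 mean [-110.     -1.56  122.71] xmin/max -149.8 -70.5 z90 [123.1 124.8]
[[-143.8, -1.7, 124.2, 30.0], [-131.8, -1.5, 123.8, 27.0], [-119.8, -1.6, 124.4, 31.0], [-107.8, -1.7, 125.0, 27.0], [-95.8, -1.3, 124.3, 28.0], [-83.8, -1.6, 124.4, 29.0], [-71.8, -1.6, 124.2, 19.0]]
yawerr 0.10795315104472679 y at -80 -1.5071253346602775 pitch 0.38993301940484776 top z at -80 124.58137460641096
-30 24 -1.16 124.2 -20.3
-20 25 -1.58 124.4 -10.1
-10 21 -1.56 123.8 -0.6
```

>>> drive_tool --pt "0 0 0 0.006 0.0001 0 1" --pt "0 0 0 0.013 0.0001 0.0001 1" --pt "0 0 0 0.02 0.0002 0.0002 1" --pt "0 0 0 0.026 0.0003 0.0002 1" --pt "0 0 0 0.031 0.0003 0.0003 1" --pt "0 0 0 0.034 0.0004 0.0003 1" --pt "0 0 0 0.037 0.0004 0.0003 1" --pt "0 0 0 0.04 0.0004 0.0004 1" --pt "0 0 0 0.043 0.0005 0.0004 1" --pt "0 0 0 0.046 0.0005 0.0005 1" --pt "0 0 0 0.046 0.0005 0.0005 1"

```text
time: 19.3
ee_pos: [0.5657, -0.0446, 0.1106]
eef_rot: [0.598, 0.802, 0.003, -0.004]
ft_force: [-0.5, 0.3, -0.5]
width: 0.0133
```

```bash
python3 st.py
```

```text
19.3 [-0.153  -0.0013  0.1106] [-0.5  0.3 -0.5] [-0.07 -0.18  0.02] 0.013349110663874736
[[-0.2851, 0.9585, -0.003], [0.9584, 0.2851, 0.0101], [0.0106, 0.0, -0.9999]]
```

It is in the bracket with no contact force. Final 42 mm.

>>> drive_tool --pt "0 0 0 0.004 0 0 1" --pt "0 0 0 0.009 0.0001 0.0001 1" --pt "0 0 0 0.014 0.0001 0.0001 1" --pt "0 0 0 0.02 0.0002 0.0002 1" --pt "0 0 0 0.026 0.0003 0.0002 1" --pt "0 0 0 0.032 0.0003 0.0003 1" --pt "0 0 0 0.038 0.0004 0.0004 1" --pt "0 0 0 0.042 0.0004 0.0004 1" --pt "0 0 0 0.042 0.0004 0.0004 1" --pt "0 0 0 0.042 0.0004 0.0004 1"

```text
time: 20.3
ee_pos: [0.5543, -0.005, 0.1107]
eef_rot: [0.598, 0.801, 0.003, -0.004]
ft_force: [-0.1, -1.1, 0.2]
width: 0.0135
```

```bash
python3 st.py; python3 topm.py -.07;python3 - <<'E'
from h import *
D=[camera("top")[1] for _ in range(3)]
W=cloud(np.mean(D,0),cam("top")); X=(W-o)@u*1000; Y=(W-o)@v*1000; Z=W[...,2]*1000
for a,b in((-30,0),(0,30),(62,120)):
    k=(X>a)&(X<b)&(abs(Y)<12)&(Z>105)&(Z<135); 
    if k.sum()>4: print(a,k.sum(),Y[k].mean().round(2),np.percentile(Z[k],80).round(1),X[k].max().round(1))
im,d=camera("scene"); C=cam("scene"); W=cloud(d,C); X=(W-o)@u*1000; Y=(W-o)@v*1000; Z=W[...,2]*1000
k=(X>62)&(X<120)&(abs(Y)<12)&(Z>105)&(Z<135); print("scene tip",k.sum(),X[k].max())
p=proj([w(0,0,.1)],C)[0].astype(int); save("pics/s3.png",cv2.resize(im[p[1]-75:p[1]+75,p[0]-100:p[0]+100],None,fx=4,fy=4,interpolation=cv2.INTER_CUBIC))
E
```

```text
20.3 [-0.1117 -0.0012  0.1107] [-0.1 -1.1  0.2] [-0.08 -0.15 -0.04] 0.013477679747625329
[[-0.2845, 0.9587, -0.0028], [0.9586, 0.2845, 0.0098], [0.0102, 0.0001, -0.9999]]
tcp [-0.1119 -0.0012  0.1106]
rearclamp top 119 mean [-46.82  -1.58 132.78] xmin/max -58.7 -34.9 z90 [132.8 134. ]
bracket top 116 mean [ 46.72  -1.8  132.74] xmin/max 34.8 58.5 z90 [132.8 134. ]
rail 70 mean [ 9.56  0.47 81.66] xmin/max 0.1 19.5 z90 [81.6 83. ]
-30 73 -1.56 124.3 -0.1
0 74 -1.37 124.2 29.7
62 60 -1.26 124.5 88.9
scene tip 97 89.74586222978131topm.py:9: RuntimeWarning: Mean of empty slice.
  print(n,len(P),"mean",P.mean(0).round(2),"xmin/max",P[:,0].min().round(1),P[:,0].max().round(1),"z90",np.percentile(P[:,2],[50,90]).round(1))
  ret = um.true_divide(
Traceback (most recent call last):
  File "topm.py", line 15, in <module>
    P=cen((abs(Y)<.02)&(Z>.105)&(Z<.135)&(X<x1)&(X>t[0]+.05),"rod")
  File "topm.py", line 9, in cen
    print(n,len(P),"mean",P.mean(0).round(2),"xmin/max",P[:,0].min().round(1),P[:,0].max().round(1),"z90",np.percentile(P[:,2],[50,90]).round(1))
                                                        ~~~~~~~~~~^^
ValueError: zero-size array to reduction operation minimum which has no identity
```

View pics/s3.png

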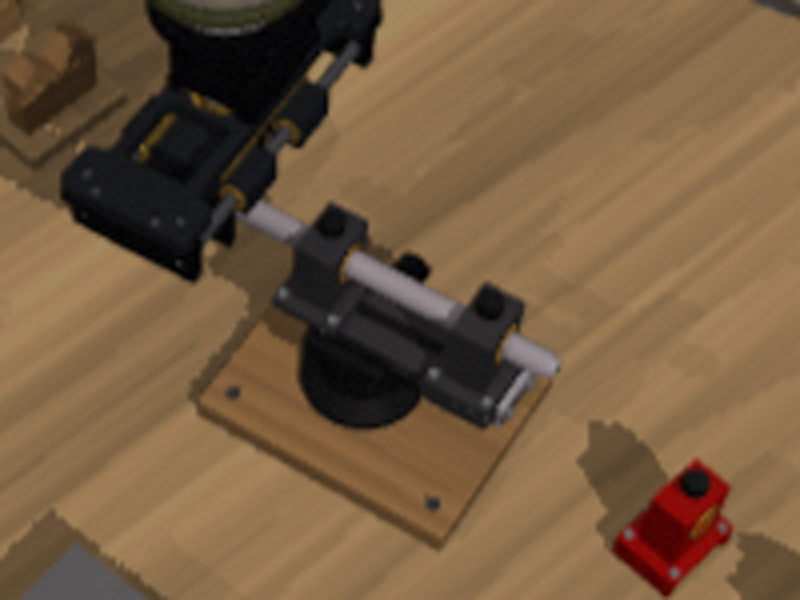

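The picture shows the rod through both clamps, its tip at (557,365) beyond the bracket, and the bracket still against the stop. The rod end is at rig x≈89 and the bracket's face at 58.5, so it stands out about 30.5 mm with almost no contact force. Handing in.

```bash
python3 -c "
from h import *
print(close_job()); s=read_state(); print(s['time'],s['joint_vel'].round(3),s['ft_force'],s['width'])"
```

```text
the job is handed in; nothing more can be done
None
the job is handed in; nothing more can be done
```

The camera support is ready for the thumbscrews. The black bracket is seated on the rail by the end stop and released. The rod runs from behind through the rear clamp and the bracket, and the gripper still holds it at 50 N.

My last checks, at about 20 s of the 64 s:
- **Bracket:** its origin is at rig x ≈ 46.6 mm, against the ideal 46, which puts it 1.4 mm short of the end stop. Its saddle rests flat on the rail.
- **Rod:** its end is at rig x ≈ 89 mm by the top camera and 89.7 by the scene camera. That leaves about 30–31 mm standing out beyond the bracket. It lies in line with both clamps to within about 0.5 mm.
- **Forces:** the force reading was about 1 N at the end, and the highest I read after any move was about 14 N, while seating the bracket.
- **Bystanders:** I did not touch the lens, house, tree, offcut or red look-alikes, but I did not re-measure where they stand at the end.

Two things disagreed or failed:
- **Top camera offset:** it reads about 1 mm off sideways compared with the wrist camera, so I aligned the rod relative to the clamps themselves.
- **Final yaw and pitch check:** the fit on the rear part of the rod failed because the gripper hid it from the top camera. I relied instead on the rod's position between and beyond the clamps.

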